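Dock the parts trays in the numbered bays, in order

TASK

On the watchmaker's bench three white parts trays stand in front of three wooden bays, which are numbered by one, two or three brass studs on their back blocks. Slide a tray (any of them) into bay one first, then one into bay two, then one into bay three, each fully home against the back of its bay. Push or draw them gently along the bench, without gripping or lifting them, and leave the other things on the bench where they are.

Things in the scene. Friction and masses are not known exactly. Their poses are not given: they have to be found in the camera images.
- bay1: Fixed wooden bay 1: one brass stud on top of its back block. U-shaped pocket, no floor. Origin: on the bench, where a tray's origin lies when fully home; +x points from the mouth inwards, z up. Back block's face at x = 40 mm, 35 mm thick, 128 wide, 36 high. Side walls 25 mm high, 16 thick, 92 apart, from x = -26 mm to the back; flared wings widen the mouth to 120 mm at x = -50 mm.
- bay2: Fixed wooden bay 2: two brass studs on top of its back block. U-shaped pocket, no floor. Origin: on the bench, where a tray's origin lies when fully home; +x points from the mouth inwards, z up. Back block's face at x = 40 mm, 35 mm thick, 128 wide, 36 high. Side walls 25 mm high, 16 thick, 92 apart, from x = -26 mm to the back; flared wings widen the mouth to 120 mm at x = -50 mm.
- bay3: Fixed wooden bay 3: three brass studs on top of its back block. U-shaped pocket, no floor. Origin: on the bench, where a tray's origin lies when fully home; +x points from the mouth inwards, z up. Back block's face at x = 40 mm, 35 mm thick, 128 wide, 36 high. Side walls 25 mm high, 16 thick, 92 apart, from x = -26 mm to the back; flared wings widen the mouth to 120 mm at x = -50 mm.
- tray_a: White plastic open-topped parts tray, one of three alike: 80 x 80 mm, 30 mm high, walls and floor 4 mm thick (inside 72 x 72 mm, 26 mm deep), about 0.2 kg. A thin watch dial, 40 mm across, is fixed on its floor. Origin: centre of the underside; x and y along its sides, z up.
- tray_b: White plastic open-topped parts tray, one of three alike: 80 x 80 mm, 30 mm high, walls and floor 4 mm thick (inside 72 x 72 mm, 26 mm deep), about 0.2 kg. A thin watch dial, 40 mm across, is fixed on its floor. Origin: centre of the underside; x and y along its sides, z up.
- tray_c: White plastic open-topped parts tray, one of three alike: 80 x 80 mm, 30 mm high, walls and floor 4 mm thick (inside 72 x 72 mm, 26 mm deep), about 0.2 kg. A thin watch dial, 40 mm across, is fixed on its floor. Origin: centre of the underside; x and y along its sides, z up.
- loupe: Bystander, to be left alone: black eyepiece loupe, a stubby cone 36 mm across and 32 mm high. Origin: underside, in the middle.
- cup: Bystander, to be left alone: small dark blue metal cup, 36 mm across and 42 mm high. Origin: underside, in the middle.
- holder: Bystander, to be left alone: round yellow movement holder, 68 mm across and 24 mm high. Origin: underside, in the middle.
- screwdriver: Bystander, to be left alone: screwdriver lying down, 140 mm long. Origin: underside, in the middle.
- tweezers: Bystander, to be left alone: steel tweezers lying down, about 140 mm long, 6 mm high. Origin: underside, in the middle.
- jar: Bystander, to be left alone: amber glass jar with a steel cap, 48 mm across and 50 mm high. Origin: underside, in the middle.
Mind the look-alikes: they are no part of the job. Leave any turquoise look-alike of the tray_b alone. Leave any purple look-alike of the tray_c alone.

How it is judged:
By the outcome, as a careful person would: the job done as asked, in the order asked, and still so for the second after the job is handed in, with the robot touching nothing.
It also fails if it takes over 67 s, if anything falls off the work surface, if the arm or the gripper's body presses on something with over 40 N, if the wrist force passes 120 N, or if a joint passes its speed limit or range.

ROBOT

A 7-joint arm with a two-finger parallel gripper is mounted at the origin on the work surface. World frame = base frame: x ahead of the robot, y to its left, z up, the work surface at z = 0. Lengths are in m, angles in rad, forces in N, time in s.
With the tool pointing down it reaches from about 0.4 to 0.75 m from the base axis. Payload 19.5 kg.
Tool frame: the origin (TCP) lies midway between the tips of the shut fingers; the grasp point (between the pads) lies bot.grip_point_offset behind it (bot.grip_point_offset is the distance from the TCP to the grasp point, in m); z points along the fingers, y is the line along which they close (so a half turn about z gives the same grasp; the last joint's range is limited). The gripper opens to 85 mm and grips with 20 to 120 N. Pads are 22 mm wide; open, the fingers measure 114 mm over their backs; the gripper's body (76 mm by 85 mm) begins 54 mm behind the grasp point. The pads swing forward as they close: fully open they stand 13 mm farther back than shut.
Start: joints at [1.191, 0.707, -0.028, 1.485, 0.022, 0.951, -0.075], TCP at [0.191, -0.542, 0.231] pointing down, gripper open.
Joint ranges: [-2.71, 2.71], [-0.32, 2.16], [-1.57, 1.52], [0, 2.45], [-1.46, 4.6], [0, 2.02], [-2.83, 2.83]. Speed limits (rad/s): [1.89, 1.89, 2.57, 2.57, 3.01, 3.01, 3.01].

INTERFACE

Orientations are given as a unit quaternion [x, y, z, w].
In Python, from bench import bot, eyes, workorder gives the robot as it stands. The module is installed in compiled form; this text tells all that it offers.
- The arm moves only by the shell command python3 -m jog 'ROWS' [FORCE]. ROWS is JSON, a list of rows, each an object of numbers: "x", "y", "z": the shift along the tool's x, y, z in m; "rx", "ry", "rz": the turn, a rotation vector about the tool's x, y, z in rad; "hand": the opening, from -1 (shut) to 1 (fully open). In form: [{"x": .., "y": .., "z": .., "rx": .., "ry": .., "rz": .., "hand": ..}, ...]. A call has 1 to 5 rows; each row is the pose to reach, as a shift and turn from the pose commanded when the call began, along the tool's axes at that moment; what a row does not reach only later rows make up. A row lasts 1/8 s, in which the tool goes at most 62.5 mm and 10.7 degrees, less where a joint would pass 70% of its speed; a pose out of reach is approached as far as the arm can. A call with a gripper value outside its range is refused whole. The fingers move at their own pace and stop on an object; FORCE is the grip in N (left out, the last holds). Time passes only in rows, so rows that repeat a pose let the fingers close. It gives the time, the measured TCP pose, the force, the opening and the grip force at its end, in the units of the state.
- bot.state(): the state, without advancing time (a new reading comes with each control period).
- eyes.get_image(name): name is "scene" or "top"; returns a dict with "image" (480x640x3 uint8, red, green, blue), "fx", "fy", "cx", "cy" (pixels), "k1" (the pictures are not rectified: a ray, as slopes to the right and down, at radius r is drawn at 1 + k1 r^2 times it, then the intrinsics apply), "R" (3x3) and "t" (3): a world point X has camera coordinates R X + t. Camera axes: x right, y down, z forward; pixel columns grow to the right and rows downward; lengths in m; the calibration is good to about 2 mm. A picture is of the moment at which its call begins. There is no depth.
- workorder.hand_in(): hands the job in; it is judged then, once.
The state is a dict: "time": time; "joint_pos": joint angles; "dq": joint speeds; "joint_efforts": joint torques, N m; "tcp_pos": TCP position; "orientation": TCP orientation; "force": force on the tool from outside, world axes, zero at the start; "ft_torque": the same for the moment, N m; "width": finger opening in m; "finger_force": force on a finger pad.
Only numpy, scipy, OpenCV 4.12 (cv2) and the standard library are available. Lean on these libraries where they do the work, as an engineer would, in place of code of your own. Each camera call takes 0.05 s, during which the arm holds its last target. There are 200 camera calls.

## Working session

There is one attempt and no reset: what is moved stays moved. The work goes in short steps, Python scripts to look and compute and a shell command to move; the robot and the scene stay as the last step left them, time stands still between calls to the robot, and variables do not carry over. Pictures are saved under pics/ and viewed, at most 10 in all, crops included, and the job is handed in when it is done.

```bash
mkdir -p pics; python3 - <<'E'
from bench import bot, eyes
import cv2,pickle
d={}
for n in("scene","top"):
    g=eyes.get_image(n); d[n]=g
    cv2.imwrite(f"pics/{n}0.png",g["image"][...,::-1])
    print(n,g["fx"],g["k1"],g["R"],g["t"])
pickle.dump(d,open("d0.pkl","wb"))
s=bot.state();print(s["time"],s["tcp_pos"],s["orientation"],s["width"],bot.grip_point_offset)
E
```

```text
scene 451.2758105077244 0.012095261737700515 [[ 0.85751601  0.51421917  0.01565061]
 [ 0.34982483 -0.56052499 -0.75062263]
 [-0.37721199  0.64914589 -0.66054578]] [-0.41067304 -0.13142035  1.20840778]
top 436.82014217810695 0.011765458449843181 [[-0.00395494 -0.99990127  0.01348398]
 [-0.98909625  0.00192639 -0.14725792]
 [ 0.14721741 -0.01391935 -0.98900621]] [-0.01310372  0.50255696  0.91529629]
0.1 [ 0.19050105 -0.54227473  0.23087824] [ 9.85766309e-01  1.68120595e-01 -8.00436439e-05 -4.92501640e-04] 0.08543491191248966 0.0187
```

View pics/scene0.png

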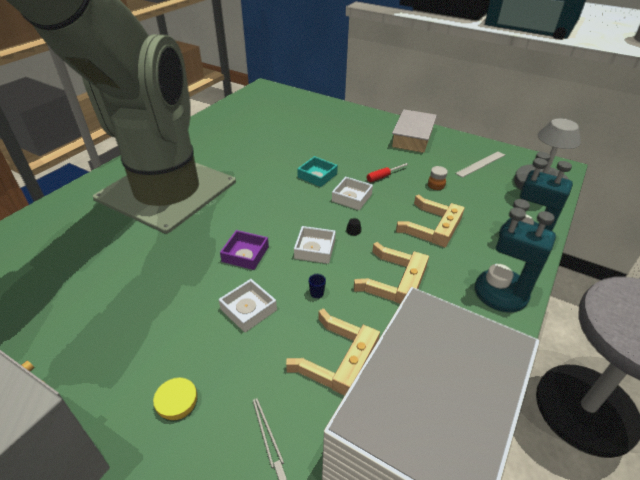

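View pics/top0.png

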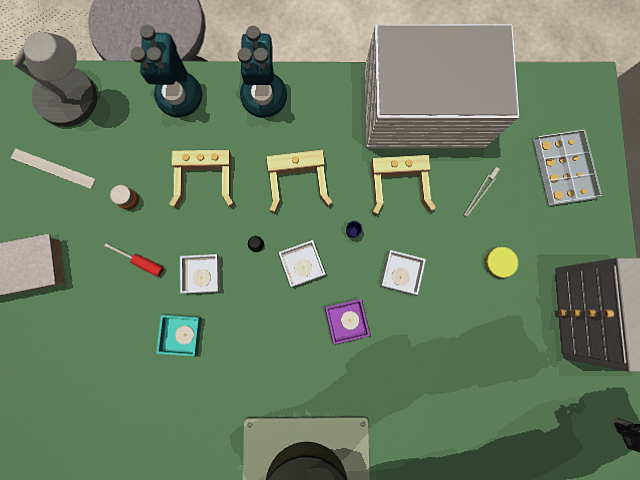

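The three bays run left to right in the top view: bay 3 (three studs, px 201,157), bay 1 (one stud, 296,160) and bay 2 (two studs, 401,163). White trays are at (200,274), (302,264) and (403,272). The turquoise (180,335) and purple (348,321) look-alikes are excluded by colour. The loupe (256,243) and cup (354,230) flank the middle tray's path.

```bash
cat > h.py <<'E'
import numpy as np,cv2
def dist(g): return np.array([g["k1"],0,0,0,0.])
def K(g): return np.array([[g["fx"],0,g["cx"]],[0,g["fy"],g["cy"]],[0,0,1.]])
def ray(g,p):
    u=cv2.undistortPoints(np.array(p,float).reshape(-1,1,2),K(g),dist(g))[:,0]
    d=np.c_[u,np.ones(len(u))]@g["R"]; return -g["R"].T@g["t"],d
def plane(g,p,z):
    c,d=ray(g,p); return c+d*((z-c[2])/d[:,2])[:,None]
def proj(g,X): return cv2.projectPoints(np.array(X,float),cv2.Rodrigues(np.array(g["R"]))[0],np.array(g["t"]),K(g),dist(g))[0][:,0]
def tri(g1,p1,g2,p2):
    (a,u),(b,v)=ray(g1,[p1]),ray(g2,[p2]); u,v=u[0],v[0]
    s=np.linalg.lstsq(np.c_[u,-v],b-a,rcond=None)[0]; A=a+s[0]*u;B=b+s[1]*v
    return (A+B)/2,np.linalg.norm(A-B)
def mask(g,what):
    h=cv2.cvtColor(g["image"],cv2.COLOR_RGB2HSV)
    lo,hi={"white":((0,0,110),(180,40,255)),"wood":((15,60,120),(32,170,255)),"stud":((10,150,80),(24,255,255))}[what]
    return cv2.inRange(h,lo,hi)
def blobs(m,amin,amax):
    c=cv2.findContours(m,cv2.RETR_EXTERNAL,cv2.CHAIN_APPROX_NONE)[0]
    return [k for k in c if amin<cv2.contourArea(k)<amax]
def quad(k):  # hull polygon
    hu=cv2.convexHull(k); return cv2.approxPolyDP(hu,0.03*cv2.arcLength(hu,True),True)[:,0].astype(float)
E
python3 - <<'E'
import pickle,numpy as np,cv2
from h import *
np.set_printoptions(precision=4,suppress=True)
d=pickle.load(open("d0.pkl","rb"))
T,S=d["top"],d["scene"]
print("cam",-T["R"].T@T["t"])
for n,g in(("top",T),("scene",S)):
    for w,a in(("white",(500,2500)),("wood",(300,3500)),("stud",(8,200))):
        for k in blobs(mask(g,w),*a):
            c=k[:,0].mean(0)
            if n=="top" and not(140<c[1]<310 and 150<c[0]<450):continue
            if n=="scene" and not(170<c[0]<480 and 170<c[1]<400):continue
            q=quad(k) if w!="stud" else c[None]
            print(n,w,cv2.contourArea(k),c)
            if n=="top" or w=="white":print("  px",q.tolist())
            if n=="top": print(plane(g,q,.03 if w=="white" else .036)[:,:2].tolist())
for n,g,(x,y,w,h) in(("t",T,(160,135,290,170)),("s",S,(200,170,290,230))):
    cv2.imwrite(f"pics/crop_{n}.png",cv2.resize(g["image"][y:y+h,x:x+w,::-1],None,fx=2.6,fy=2.6,interpolation=cv2.INTER_CUBIC))
E
```

```text
cam [ 0.3623 -0.0013  0.9794]
top white 1349.5 [198.2585 273.4966]
  px [[216.0, 254.0], [217.0, 291.0], [180.0, 293.0], [180.0, 256.0]]
[[0.4794811202385185, 0.1937848061388998], [0.3991846620549702, 0.18935253401028315], [0.39523453493007593, 0.2684358522379533], [0.4752877436403715, 0.2716907102387768]]
top white 1329.0 [403.4357 272.0071]
  px [[390.0, 250.0], [425.0, 259.0], [417.0, 294.0], [382.0, 285.0]]
[[0.4874524127700367, -0.18708060027211118], [0.4674001817772156, -0.2633011372033364], [0.39125281462829986, -0.24268252964095785], [0.4108821258830343, -0.1673333359110091]]
top white 1323.0 [301.5662 262.8603]
  px [[312.0, 240.0], [325.0, 274.0], [291.0, 286.0], [279.0, 251.0]]
[[0.5100052732834672, -0.015800763031134226], [0.4351032798094396, -0.04377436413343992], [0.4093431007422644, 0.03006625537584179], [0.4857685901690737, 0.05655104228466719]]
top wood 783.0 [399.9028 163.5833]
  px [[428.0, 155.0], [429.0, 169.0], [374.0, 172.0], [373.0, 158.0]]
[[0.7026905429285802, -0.27830003882561344], [0.6699481133437983, -0.27916848094670654], [0.6630299069659407, -0.15530268
[... 471 characters left out ...]
336548978], [0.6814091951590091, 0.17144558658388695], [0.6788789179133659, 0.29578997922171024], [0.7137673433468634, 0.2950083250986269]]
scene white 1768.0 [247.1449 304.7536]
  px [[251.0, 279.0], [275.0, 299.0], [276.0, 309.0], [244.0, 331.0], [222.0, 310.0], [219.0, 298.0]]
scene white 1169.5 [314.5349 244.1473]
  px [[302.0, 226.0], [335.0, 231.0], [328.0, 262.0], [294.0, 257.0]]
scene white 870.5 [351.9709 192.5922]
  px [[372.0, 185.0], [359.0, 209.0], [332.0, 200.0], [332.0, 191.0], [345.0, 176.0]]
scene wood 1179.0 [174.8889 398.7698]
scene wood 2033.5 [335.8357 351.4611]
scene wood 1257.0 [392.7745 273.6405]
scene wood 840.0 [432.2699 217.969 ]
scene stud 75.5 [437.359  182.3333]
```

View pics/crop_t.png

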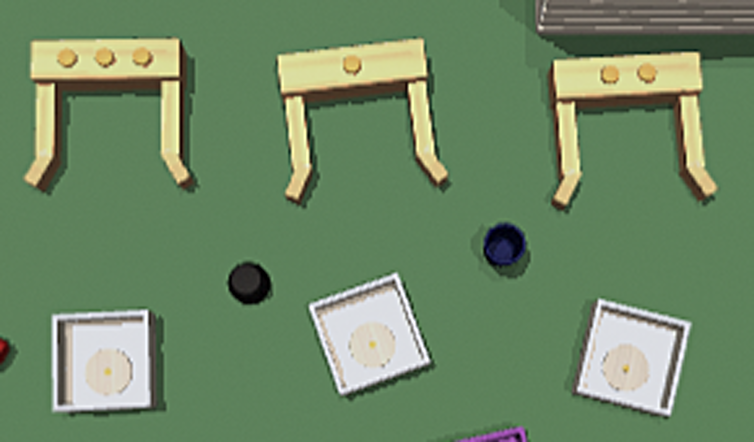

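The crop confirms the studs (3, 1, 2 from left to right) and the three white trays, each with a dial. Next I check heights from the two views and work out the poses.

```bash
python3 - <<'E'
import pickle,numpy as np,cv2
from h import *
np.set_printoptions(precision=4,suppress=True)
d=pickle.load(open("d0.pkl","rb"))
T,S=d["top"],d["scene"]
sw=[quad(k) for k in blobs(mask(S,"white"),500,2500) if 170<k[:,0].mean(0)[0]<480 and 170<k[:,0].mean(0)[1]<400]
sw=np.vstack(sw)
for k in blobs(mask(T,"white"),500,2500):
    c=k[:,0].mean(0)
    if not(240<c[1]<290 and 150<c[0]<450):continue
    q=quad(k); X=plane(T,q,.03); 
    for p,x in zip(q,X):
        s=proj(S,[x])[0]; j=np.argmin(np.hypot(*(sw-s).T))
        if np.hypot(*(sw[j]-s))<6: print(" tray corner",p,tri(T,p,S,sw[j]))
    (cx,cy),_,_=cv2.minAreaRect(plane(T,k[:,0],.03)[:,:2].astype(np.float32))
    e=X[:,:2]; a=[np.arctan2(*(e[i]-e[i-1])[::-1])%(np.pi/2) for i in range(4)]
    a=np.angle(np.exp(4j*np.array(a)).mean())/4
    print("TRAY",cx,cy,np.degrees(a))
for k in blobs(mask(T,"wood"),300,3500):
    c=k[:,0].mean(0)
    if not(140<c[1]<180 and 150<c[0]<450):continue
    (cx,cy),wh,_=cv2.minAreaRect(plane(T,k[:,0],.036)[:,:2].astype(np.float32))
    q=plane(T,quad(k),.036)[:,:2]; i=np.argsort(q[:,1]); r=q[i[:2]].mean(0); l=q[i[2:]].mean(0); v=l-r
    th=np.arctan2(-v[0],v[1]); u=np.array([np.cos(th),np.sin(th)])
    C=np.array([cx,cy]); H=C-.0575*u
    print("BAY home",H,"deg",np.degrees(th),"size",wh,"mouth",H-.05*u)
for n,pt,ps in(("bay1 stud",(295.4,160),(413,271)),):
    print(n,tri(T,pt,S,ps), proj(S,plane(T,[pt],.036)))
def inter(g,lo,hi,z):
    pass
for n,p,z in(("loupe",(256,243),.03),("cup",(354,229),.042)): print(n,plane(T,[p],z))
E
```

```text
tray corner [217. 291.] (array([0.3993, 0.1888, 0.0335]), np.float64(0.0005996287529390376))
 tray corner [180. 293.] (array([0.395 , 0.2672, 0.034 ]), np.float64(0.00027370641450669706))
 tray corner [180. 256.] (array([0.4745, 0.2707, 0.0322]), np.float64(0.0013429202285394112))
TRAY 0.43771490454673767 0.2302924245595932 2.8570893908851183
 tray corner [390. 250.] (array([ 0.4867, -0.1863,  0.0345]), np.float64(0.0003132547883594158))
 tray corner [417. 294.] (array([ 0.3915, -0.2414,  0.0338]), np.float64(0.0009784293484563853))
 tray corner [382. 285.] (array([ 0.4114, -0.1666,  0.0315]), np.float64(0.0016308846831793594))
TRAY 0.4393687844276428 -0.21471624076366425 -14.738304352669223
 tray corner [291. 286.] (array([0.4095, 0.0302, 0.033 ]), np.float64(0.0008694251955038495))
 tray corner [279. 251.] (array([0.4847, 0.0559, 0.0333]), np.float64(0.0014808888532578752))
TRAY 0.4598933756351471 0.007231812924146652 19.335938491730303
BAY home [ 0.6252 -0.2199] deg 3.2132363955263408 size (0.03605912998318672, 0.12700077891349792) mouth [ 0.5753 -0.2227]
BAY home [0.6341 0.0152] deg 6.525798975209985 size (0.036149222403764725, 0.12724703550338745) mouth [0.5845 0.0095]
BAY home [0.6396 0.2336] deg 0.6548838644036314 size (0.0360383577644825, 0.12499406188726425) mouth [0.5896 0.2331]
bay1 stud (array([0.6889, 0.0207, 0.0419]), np.float64(0.0001880705162021733)) [[413.4262 273.3223]]
loupe [[0.5036 0.1071 0.03  ]]
cup [[ 0.5323 -0.1074  0.042 ]]
```

Heights agree with the text. Plan: the half-open fingers (about 60 mm over their backs) go inside each tray without touching its sides and press on the inner front wall. The tool's yaw then steers the tray. First the middle tray goes into bay 1.

```bash
cat > d.py <<'E'
import sys,numpy as np
from bench import bot
from scipy.spatial.transform import Rotation as R
def pose():
    s=bot.state(); M=R.from_quat(s["orientation"]).as_matrix()
    return s,M,np.degrees(np.arctan2(M[1,0],M[0,0]))
s,M,y=pose()
print("t %.2f tcp %s yaw %.1f w %.4f F %s"%(s["time"],np.round(s["tcp_pos"],4),y,s["width"],np.round(s["force"],1)))
for a in sys.argv[1:]:
    x=np.array(eval(a),float); v=M.T@(x[:3]-s["tcp_pos"])
    print(a,"-> x %.4f y %.4f z %.4f rz %.3f"%(*v,np.radians(y-x[3])))
E
python3 -m jog '[{"x":0.436,"y":-0.429,"hand":-0.25},{"x":0.436,"y":-0.429,"hand":-0.25},{"x":0.436,"y":-0.429,"hand":-0.25},{"x":0.436,"y":-0.429,"hand":-0.25},{"x":0.436,"y":-0.429,"hand":-0.25}]'
python3 d.py "(.460,.007,.23,19.3)"
```

```text
t 0.10 tcp [ 0.1905 -0.5423  0.2309] yaw 19.4 w 0.0854 F [-1.  -0.4  0.1]
(.460,.007,.23,19.3) -> x 0.4363 y -0.4289 z 0.0013 rz 0.001validation failed for argument at $[0]...
```

```bash

python3 -m jog '[{"x":0.436,"y":-0.429,"z":0,"rx":0,"ry":0,"rz":0,"hand":-0.25},{"x":0.436,"y":-0.429,"z":0,"rx":0,"ry":0,"rz":0,"hand":-0.25},{"x":0.436,"y":-0.429,"z":0,"rx":0,"ry":0,"rz":0,"hand":-0.25},{"x":0.436,"y":-0.429,"z":0,"rx":0,"ry":0,"rz":0,"hand":-0.25},{"x":0.436,"y":-0.429,"z":0,"rx":0,"ry":0,"rz":0,"hand":-0.25}]'
python3 d.py "(.460,.007,.23,19.3)"
```

```text
time: 0.72
tcp_pos: [0.3286, -0.26, 0.2313]
orientation: [0.986, 0.168, 0.0, -0.0]
force: [2.4, -0.6, 0.8]
width: 0.0322
finger_force: 0.0
t 0.72 tcp [ 0.3286 -0.26    0.2313] yaw 19.3 w 0.0322 F [ 2.4 -0.6  0.8]
(.460,.007,.23,19.3) -> x 0.2124 y -0.2085 z 0.0013 rz 0.001
```

```bash

python3 -m jog '[{"x":0.212,"y":-0.208,"z":0,"rx":0,"ry":0,"rz":0,"hand":-0.25},{"x":0.212,"y":-0.208,"z":0,"rx":0,"ry":0,"rz":0,"hand":-0.25},{"x":0.212,"y":-0.208,"z":0,"rx":0,"ry":0,"rz":0,"hand":-0.25},{"x":0.212,"y":-0.208,"z":0,"rx":0,"ry":0,"rz":0,"hand":-0.25},{"x":0.212,"y":-0.208,"z":0,"rx":0,"ry":0,"rz":0,"hand":-0.25}]'
python3 -m jog '[{"x":0,"y":0,"z":0.06,"rx":0,"ry":0,"rz":0,"hand":-0.25},{"x":0,"y":0,"z":0.12,"rx":0,"ry":0,"rz":0,"hand":-0.25},{"x":0,"y":0,"z":0.15,"rx":0,"ry":0,"rz":0,"hand":-0.25},{"x":0,"y":0,"z":0.17,"rx":0,"ry":0,"rz":0,"hand":-0.25},{"x":0,"y":0,"z":0.17,"rx":0,"ry":0,"rz":0,"hand":-0.25}]'
python3 d.py "(.460,.007,.012,19.3)"
python3 - <<'E'
from bench import eyes
import cv2
a=eyes.get_image("top")["image"][220:320,240:370,::-1];b=eyes.get_image("scene")["image"][190:290,250:380,::-1]
cv2.imwrite("pics/above1.png",cv2.resize(cv2.hconcat([a,b]),None,fx=3,fy=3,interpolation=cv2.INTER_CUBIC))
E
```

```text
time: 1.35
tcp_pos: [0.4598, 0.0073, 0.2312]
orientation: [0.986, 0.169, -0.0, -0.0]
force: [0.6, -1.2, -0.5]
width: 0.0319
finger_force: 0.0
time: 1.98
tcp_pos: [0.4585, 0.0046, 0.0604]
orientation: [0.986, 0.168, -0.001, -0.0]
force: [-0.7, -0.3, 0.5]
width: 0.0318
finger_force: 0.0
t 1.98 tcp [0.4585 0.0046 0.0604] yaw 19.4 w 0.0318 F [-0.7 -0.3  0.5]
(.460,.007,.012,19.3) -> x 0.0023 y -0.0017 z 0.0484 rz 0.001
```

View pics/above1.png

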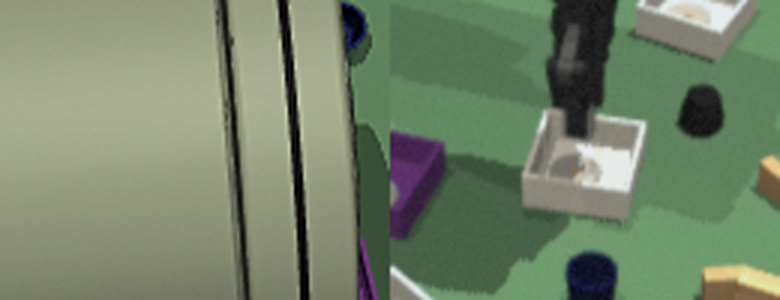

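The right half shows the fingers above the middle tray, clear of its walls; the arm hides the top view. Descending.

```bash

python3 -m jog '[{"x":0.002,"y":-0.002,"z":0.02,"rx":0,"ry":0,"rz":0,"hand":-0.25},{"x":0.002,"y":-0.002,"z":0.035,"rx":0,"ry":0,"rz":0,"hand":-0.25},{"x":0.002,"y":-0.002,"z":0.046,"rx":0,"ry":0,"rz":0,"hand":-0.25},{"x":0.002,"y":-0.002,"z":0.046,"rx":0,"ry":0,"rz":0,"hand":-0.25}]'
python3 -m jog '[{"x":0.006,"y":0,"z":0,"rx":0,"ry":0,"rz":0,"hand":-0.25},{"x":0.012,"y":0,"z":0,"rx":0,"ry":0,"rz":0,"hand":-0.25},{"x":0.018,"y":0,"z":0,"rx":0,"ry":0,"rz":0,"hand":-0.25},{"x":0.022,"y":0,"z":0,"rx":0,"ry":0,"rz":0,"hand":-0.25},{"x":0.022,"y":0,"z":0,"rx":0,"ry":0,"rz":0,"hand":-0.25}]'
python3 d.py "(.5447+.025,.0050+.003,.013,6.5)" "(.634+.025,.015+.003,.013,6.5)"
```

```text
time: 2.58
tcp_pos: [0.4602, 0.0071, 0.015]
orientation: [0.986, 0.168, -0.0, -0.0]
force: [-0.2, -1.0, -0.4]
width: 0.0321
finger_force: 0.0
time: 3.2
tcp_pos: [0.4813, 0.0146, 0.0153]
orientation: [0.986, 0.168, 0.0, -0.0]
force: [-0.5, -0.1, 0.2]
width: 0.0322
finger_force: 0.0
t 3.20 tcp [0.4813 0.0146 0.0153] yaw 19.4 w 0.0322 F [-0.5 -0.1  0.2]
(.5447+.025,.0050+.003,.013,6.5) -> x 0.0812 y 0.0356 z 0.0024 rz 0.225
(.634+.025,.015+.003,.013,6.5) -> x 0.1687 y 0.0557 z 0.0024 rz 0.225
```

```bash

python3 -m jog '[{"x":0.008,"y":0.003,"z":0,"rx":0,"ry":0,"rz":0.02,"hand":-0.25},{"x":0.016,"y":0.007,"z":0,"rx":0,"ry":0,"rz":0.045,"hand":-0.25},{"x":0.025,"y":0.011,"z":0,"rx":0,"ry":0,"rz":0.07,"hand":-0.25},{"x":0.034,"y":0.015,"z":0,"rx":0,"ry":0,"rz":0.1,"hand":-0.25},{"x":0.042,"y":0.018,"z":0,"rx":0,"ry":0,"rz":0.12,"hand":-0.25}]'
python3 d.py "(.5447+.025,.0050+.003,.013,6.5)" "(.634+.025,.015+.003,.013,6.5)"
```

```text
time: 3.82
tcp_pos: [0.5274, 0.0113, 0.0153]
orientation: [0.994, 0.108, -0.0, -0.0]
force: [-2.7, -0.1, 0.9]
width: 0.0322
finger_force: 0.7
t 3.83 tcp [0.5274 0.0113 0.0153] yaw 12.4 w 0.0322 F [-2.7 -0.1  0.9]
(.5447+.025,.0050+.003,.013,6.5) -> x 0.0406 y 0.0123 z 0.0023 rz 0.103
(.634+.025,.015+.003,.013,6.5) -> x 0.1300 y 0.0217 z 0.0023 rz 0.103
```

```bash

python3 -m jog '[{"x":0.008,"y":0.003,"z":0,"rx":0,"ry":0,"rz":0.02,"hand":-0.25},{"x":0.016,"y":0.005,"z":0,"rx":0,"ry":0,"rz":0.045,"hand":-0.25},{"x":0.025,"y":0.008,"z":0,"rx":0,"ry":0,"rz":0.07,"hand":-0.25},{"x":0.033,"y":0.01,"z":0,"rx":0,"ry":0,"rz":0.09,"hand":-0.25},{"x":0.04,"y":0.012,"z":0,"rx":0,"ry":0,"rz":0.103,"hand":-0.25}]'
python3 d.py "(.634+.025,.015+.003,.013,6.5)"
python3 - <<'E'
from bench import eyes
import cv2
a=eyes.get_image("top")["image"][130:330,150:410,::-1];b=eyes.get_image("scene")["image"][190:390,250:510,::-1]
cv2.imwrite("pics/mid1.png",cv2.resize(cv2.hconcat([a,b]),None,fx=1.5,fy=1.5,interpolation=cv2.INTER_CUBIC))
E
```

```text
time: 4.45
tcp_pos: [0.5689, 0.0084, 0.0153]
orientation: [0.998, 0.057, -0.0, -0.0]
force: [-2.2, 0.2, 0.4]
width: 0.032
finger_force: 0.8
t 4.45 tcp [0.5689 0.0084 0.0153] yaw 6.5 w 0.0320 F [-2.2  0.2  0.4]
(.634+.025,.015+.003,.013,6.5) -> x 0.0907 y 0.0007 z 0.0023 rz 0.000
```

View pics/mid1.png

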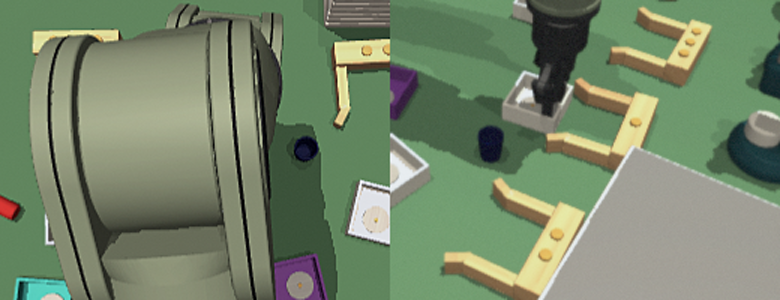

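The tray sits at the mouth of bay 1, aligned (right half, ~540,100), and the bystanders haven't moved. Pushing in.

```bash

python3 -m jog '[{"x":0.008,"y":0,"z":0,"rx":0,"ry":0,"rz":0,"hand":-0.25},{"x":0.017,"y":0,"z":0,"rx":0,"ry":0,"rz":0,"hand":-0.25},{"x":0.026,"y":0,"z":0,"rx":0,"ry":0,"rz":0,"hand":-0.25},{"x":0.035,"y":0,"z":0,"rx":0,"ry":0,"rz":0,"hand":-0.25},{"x":0.043,"y":0,"z":0,"rx":0,"ry":0,"rz":0,"hand":-0.25}]' | sed -n '2p;4p'
python3 -m jog '[{"x":0.008,"y":0,"z":0,"rx":0,"ry":0,"rz":0,"hand":-0.25},{"x":0.016,"y":0,"z":0,"rx":0,"ry":0,"rz":0,"hand":-0.25},{"x":0.024,"y":0,"z":0,"rx":0,"ry":0,"rz":0,"hand":-0.25},{"x":0.031,"y":0,"z":0,"rx":0,"ry":0,"rz":0,"hand":-0.25},{"x":0.037,"y":0,"z":0,"rx":0,"ry":0,"rz":0,"hand":-0.25}]'| sed -n '2p;4p'
python3 d.py "(.634+.025,.015+.003,.013,6.5)"
```

```text
tcp_pos: [0.6117, 0.0133, 0.0153]
force: [-1.3, 0.3, 1.3]
tcp_pos: [0.6482, 0.0175, 0.0153]
force: [-2.0, -1.3, 1.3]
t 5.80 tcp [0.6482 0.0175 0.0153] yaw 6.6 w 0.0315 F [-2.  -1.3  1.3]
(.634+.025,.015+.003,.013,6.5) -> x 0.0107 y 0.0008 z 0.0023 rz 0.001
```

Creep in 2 mm steps until the force rises.

```bash

python3 -m jog '[{"x":0.002,"y":0,"z":0,"rx":0,"ry":0,"rz":0,"hand":-0.25},{"x":0.004,"y":0,"z":0,"rx":0,"ry":0,"rz":0,"hand":-0.25},{"x":0.006,"y":0,"z":0,"rx":0,"ry":0,"rz":0,"hand":-0.25},{"x":0.007,"y":0,"z":0,"rx":0,"ry":0,"rz":0,"hand":-0.25},{"x":0.008,"y":0,"z":0,"rx":0,"ry":0,"rz":0,"hand":-0.25}]' | sed -n '2p;4p'
python3 -m jog '[{"x":0.001,"y":0,"z":0,"rx":0,"ry":0,"rz":0,"hand":-0.25},{"x":0.002,"y":0,"z":0,"rx":0,"ry":0,"rz":0,"hand":-0.25}]' | sed -n '2p;4p'
python3 -m jog '[{"x":0.001,"y":0,"z":0,"rx":0,"ry":0,"rz":0,"hand":-0.25},{"x":0.002,"y":0,"z":0,"rx":0,"ry":0,"rz":0,"hand":-0.25}]'| sed -n '2p;4p'
```

```text
tcp_pos: [0.6559, 0.0184, 0.0153]
force: [-1.4, 0.3, -1.3]
tcp_pos: [0.6573, 0.0186, 0.0152]
force: [-8.8, -0.6, 5.6]
tcp_pos: [0.6574, 0.0186, 0.0151]
force: [-23.7, -2.3, 15.1]
```

Firm contact at x=0.657 (predicted 0.659). Back off, lift and check; then the right tray.

```bash

python3 -m jog '[{"x":-0.012,"y":0,"z":0,"rx":0,"ry":0,"rz":0,"hand":-0.25},{"x":-0.025,"y":0,"z":0,"rx":0,"ry":0,"rz":0,"hand":-0.25},{"x":-0.025,"y":0,"z":-0.03,"rx":0,"ry":0,"rz":0,"hand":-0.25},{"x":-0.025,"y":0,"z":-0.08,"rx":0,"ry":0,"rz":0,"hand":-0.25},{"x":-0.025,"y":0,"z":-0.1,"rx":0,"ry":0,"rz":0,"hand":-0.25}]' | sed -n '2p;4p'
python3 d.py "(.4394,-.2147,.11,-14.7)"
```

```text
tcp_pos: [0.636, 0.016, 0.1182]
force: [0.4, -0.3, -1.0]
t 7.55 tcp [0.636  0.016  0.1182] yaw 6.6 w 0.0319 F [ 0.4 -0.3 -1. ]
(.4394,-.2147,.11,-14.7) -> x -0.2218 y 0.2067 z 0.0074 rz 0.371
```

```bash

python3 -m jog '[{"x":-0.222,"y":0.207,"z":0,"rx":0,"ry":0,"rz":0.371,"hand":-0.25},{"x":-0.222,"y":0.207,"z":0,"rx":0,"ry":0,"rz":0.371,"hand":-0.25},{"x":-0.222,"y":0.207,"z":0,"rx":0,"ry":0,"rz":0.371,"hand":-0.25},{"x":-0.222,"y":0.207,"z":0,"rx":0,"ry":0,"rz":0.371,"hand":-0.25},{"x":-0.222,"y":0.207,"z":0,"rx":0,"ry":0,"rz":0.371,"hand":-0.25}]' | sed -n '2p;4p'
python3 -m jog '[{"x":0,"y":0,"z":0,"rx":0,"ry":0,"rz":0,"hand":-0.25}]' | sed -n '2p;4p'
python3 d.py "(.4394,-.2147,.013,-14.7)"
python3 - <<'E'
from bench import eyes
import cv2,numpy as np
from h import *
g=eyes.get_image("top"); s=eyes.get_image("scene")
a=g["image"][130:330,150:450,::-1];b=s["image"][190:390,200:500,::-1]
cv2.imwrite("pics/chk1.png",cv2.resize(cv2.hconcat([a,b]),None,fx=1.33,fy=1.33,interpolation=cv2.INTER_CUBIC))
for k in blobs(mask(g,"white"),500,2500):
    (cx,cy),wh,an=cv2.minAreaRect(plane(g,k[:,0],.03)[:,:2].astype(np.float32)); print(cx,cy,wh,an)
E
```

```text
tcp_pos: [0.4369, -0.2167, 0.1156]
force: [0.3, -0.8, -0.5]
tcp_pos: [0.4361, -0.2183, 0.1157]
force: [0.5, 1.2, -0.0]
t 8.30 tcp [ 0.4361 -0.2183  0.1157] yaw -15.0 w 0.0320 F [ 0.5  1.2 -0. ]
(.4394,-.2147,.013,-14.7) -> x 0.0022 y -0.0045 z 0.1027 rz -0.006
0.4374385178089142 -0.7055739164352417 (0.04787207394838333, 0.06838016211986542) 83.41378784179688
0.43771839141845703 0.2301798164844513 (0.08273989707231522, 0.07991622388362885) 2.3373217582702637
0.4423196613788605 -0.20225659012794495 (0.05591040477156639, 0.081746406853199) 75.19751739501953
0.6333853006362915 0.016870025545358658 (0.08214757591485977, 0.08098945021629333) 6.863920211791992
0.6728220582008362 0.5611662268638611 (0.1946425884962082, 0.024952908977866173) 68.688720703125
0.9929952025413513 0.622147262096405 (0.1216457188129425, 0.17240296304225922) 50.30067825317383
```

View pics/chk1.png

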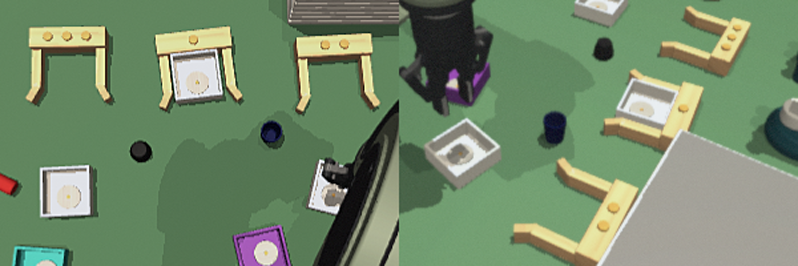

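Tray 1 is fully home: centre (0.6334, 0.0169) at 6.9°, touching the back block (top px ~296,188). Next I descend into the right tray.

```bash

python3 -m jog '[{"x":0.002,"y":-0.004,"z":0.04,"rx":0,"ry":0,"rz":-0.006,"hand":-0.25},{"x":0.002,"y":-0.004,"z":0.07,"rx":0,"ry":0,"rz":-0.006,"hand":-0.25},{"x":0.002,"y":-0.004,"z":0.09,"rx":0,"ry":0,"rz":-0.006,"hand":-0.25},{"x":0.002,"y":-0.004,"z":0.101,"rx":0,"ry":0,"rz":-0.006,"hand":-0.25},{"x":0.002,"y":-0.004,"z":0.101,"rx":0,"ry":0,"rz":-0.006,"hand":-0.25}]' | sed -n '2p;4p'
python3 d.py "(.535+.025,-.225+.0014,.014,3.2)" "(.625+.025,-.22+.0014,.014,3.2)"
```

```text
tcp_pos: [0.4414, -0.2111, 0.0141]
force: [0.1, -0.8, -0.7]
t 9.03 tcp [ 0.4414 -0.2111  0.0141] yaw -14.3 w 0.0318 F [ 0.1 -0.8 -0.7]
(.535+.025,-.225+.0014,.014,3.2) -> x 0.1180 y -0.0171 z 0.0000 rz -0.305
(.625+.025,-.22+.0014,.014,3.2) -> x 0.2040 y -0.0442 z 0.0000 rz -0.305
```

```bash

python3 -m jog '[{"x":0.006,"y":0.002,"z":0,"rx":0,"ry":0,"rz":0,"hand":-0.25},{"x":0.012,"y":0.003,"z":0,"rx":0,"ry":0,"rz":0,"hand":-0.25},{"x":0.018,"y":0.003,"z":0,"rx":0,"ry":0,"rz":0,"hand":-0.25},{"x":0.025,"y":0.002,"z":0,"rx":0,"ry":0,"rz":-0.01,"hand":-0.25},{"x":0.033,"y":0,"z":0,"rx":0,"ry":0,"rz":-0.03,"hand":-0.25}]' | sed -n '2p;4p'
python3 -m jog '[{"x":0.008,"y":-0.002,"z":0,"rx":0,"ry":0,"rz":-0.03,"hand":-0.25},{"x":0.017,"y":-0.003,"z":0,"rx":0,"ry":0,"rz":-0.06,"hand":-0.25},{"x":0.026,"y":-0.005,"z":0,"rx":0,"ry":0,"rz":-0.09,"hand":-0.25},{"x":0.035,"y":-0.006,"z":0,"rx":0,"ry":0,"rz":-0.12,"hand":-0.25},{"x":0.043,"y":-0.008,"z":0,"rx":0,"ry":0,"rz":-0.15,"hand":-0.25}]' | sed -n '2p;4p'
python3 d.py "(.535+.025,-.225+.0014,.014,3.2)"
```

```text
tcp_pos: [0.4734, -0.2199, 0.0143]
force: [-1.6, 0.8, 1.3]
tcp_pos: [0.5173, -0.2215, 0.0143]
force: [-2.1, -0.1, 1.0]
t 10.28 tcp [ 0.5173 -0.2215  0.0143] yaw -3.9 w 0.0319 F [-2.1 -0.1  1. ]
(.535+.025,-.225+.0014,.014,3.2) -> x 0.0427 y -0.0008 z 0.0003 rz -0.124
```

```bash

python3 -m jog '[{"x":0.009,"y":0,"z":0,"rx":0,"ry":0,"rz":-0.03,"hand":-0.25},{"x":0.018,"y":0,"z":0,"rx":0,"ry":0,"rz":-0.06,"hand":-0.25},{"x":0.027,"y":0,"z":0,"rx":0,"ry":0,"rz":-0.09,"hand":-0.25},{"x":0.035,"y":-0.001,"z":0,"rx":0,"ry":0,"rz":-0.11,"hand":-0.25},{"x":0.042,"y":-0.001,"z":0,"rx":0,"ry":0,"rz":-0.124,"hand":-0.25}]' | sed -n '2p;4p'
python3 d.py "(.625+.025,-.22+.0014,.014,3.2)"
python3 - <<'E'
from bench import eyes
import cv2,numpy as np
from h import *
s=eyes.get_image("scene")
cv2.imwrite("pics/mid2.png",cv2.resize(s["image"][220:420,200:420,::-1],None,fx=2.5,fy=2.5,interpolation=cv2.INTER_CUBIC))
E
```

```text
tcp_pos: [0.5592, -0.2233, 0.0143]
force: [-2.5, 0.5, 0.6]
t 10.90 tcp [ 0.5592 -0.2233  0.0143] yaw 3.1 w 0.0318 F [-2.5  0.5  0.6]
(.625+.025,-.22+.0014,.014,3.2) -> x 0.0909 y 0.0003 z 0.0003 rz -0.001
```

View pics/mid2.png

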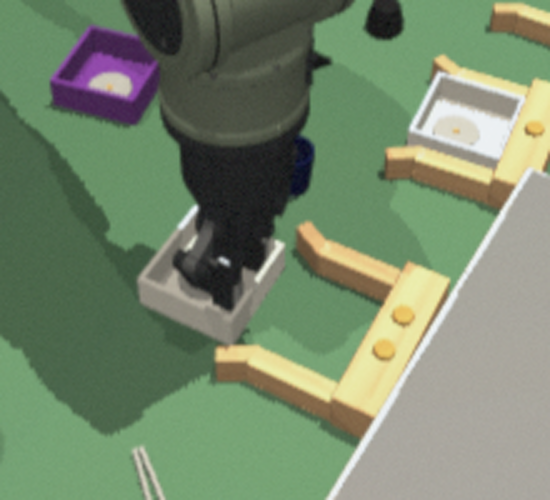

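The second tray is square to bay 2's mouth and centred (crop ~215,280), and the cup is untouched behind. Pushing in.

```bash

python3 -m jog '[{"x":0.008,"y":0,"z":0,"rx":0,"ry":0,"rz":0,"hand":-0.25},{"x":0.017,"y":0,"z":0,"rx":0,"ry":0,"rz":0,"hand":-0.25},{"x":0.026,"y":0,"z":0,"rx":0,"ry":0,"rz":0,"hand":-0.25},{"x":0.035,"y":0,"z":0,"rx":0,"ry":0,"rz":0,"hand":-0.25},{"x":0.043,"y":0,"z":0,"rx":0,"ry":0,"rz":0,"hand":-0.25}]' | sed -n '2p;4p'
python3 -m jog '[{"x":0.008,"y":0,"z":0,"rx":0,"ry":0,"rz":0,"hand":-0.25},{"x":0.016,"y":0,"z":0,"rx":0,"ry":0,"rz":0,"hand":-0.25},{"x":0.024,"y":0,"z":0,"rx":0,"ry":0,"rz":0,"hand":-0.25},{"x":0.031,"y":0,"z":0,"rx":0,"ry":0,"rz":0,"hand":-0.25},{"x":0.037,"y":0,"z":0,"rx":0,"ry":0,"rz":0,"hand":-0.25}]'| sed -n '2p;4p'
python3 -m jog '[{"x":0.002,"y":0,"z":0,"rx":0,"ry":0,"rz":0,"hand":-0.25},{"x":0.004,"y":0,"z":0,"rx":0,"ry":0,"rz":0,"hand":-0.25},{"x":0.006,"y":0,"z":0,"rx":0,"ry":0,"rz":0,"hand":-0.25},{"x":0.007,"y":0,"z":0,"rx":0,"ry":0,"rz":0,"hand":-0.25},{"x":0.008,"y":0,"z":0,"rx":0,"ry":0,"rz":0,"hand":-0.25}]' | sed -n '2p;4p'
python3 -m jog '[{"x":0.001,"y":0,"z":0,"rx":0,"ry":0,"rz":0,"hand":-0.25},{"x":0.001,"y":0,"z":0,"rx":0,"ry":0,"rz":0,"hand":-0.25}]' | sed -n '2p;4p'
```

```text
tcp_pos: [0.6022, -0.221, 0.0143]
force: [-1.1, -0.6, 0.9]
tcp_pos: [0.639, -0.219, 0.0143]
force: [-2.4, 0.1, 1.1]
tcp_pos: [0.6466, -0.2187, 0.0143]
force: [-0.7, 0.1, -1.3]
tcp_pos: [0.6477, -0.2186, 0.0143]
force: [-0.6, 0.2, -0.2]
```

```bash

python3 -m jog '[{"x":0.001,"y":0,"z":0,"rx":0,"ry":0,"rz":0,"hand":-0.25},{"x":0.002,"y":0,"z":0,"rx":0,"ry":0,"rz":0,"hand":-0.25}]' | sed -n '2p;4p'
python3 -m jog '[{"x":0.001,"y":0,"z":0,"rx":0,"ry":0,"rz":0,"hand":-0.25},{"x":0.001,"y":0,"z":0,"rx":0,"ry":0,"rz":0,"hand":-0.25}]' | sed -n '2p;4p'
```

```text
tcp_pos: [0.6489, -0.2186, 0.0143]
force: [-10.2, 1.3, 7.1]
tcp_pos: [0.6489, -0.2186, 0.0142]
force: [-14.3, 1.5, 9.8]
```

```bash

python3 -m jog '[{"x":0.001,"y":0,"z":0,"rx":0,"ry":0,"rz":0,"hand":-0.25},{"x":0.001,"y":0,"z":0,"rx":0,"ry":0,"rz":0,"hand":-0.25}]' | sed -n '2p;4p'
python3 -m jog '[{"x":-0.013,"y":0,"z":0,"rx":0,"ry":0,"rz":0,"hand":-0.25},{"x":-0.026,"y":0,"z":0,"rx":0,"ry":0,"rz":0,"hand":-0.25},{"x":-0.026,"y":0,"z":-0.03,"rx":0,"ry":0,"rz":0,"hand":-0.25},{"x":-0.026,"y":0,"z":-0.08,"rx":0,"ry":0,"rz":0,"hand":-0.25},{"x":-0.026,"y":0,"z":-0.11,"rx":0,"ry":0,"rz":0,"hand":-0.25}]' | sed -n '2p;4p'
python3 d.py "(.4377,.2302,.12,2.6)"
```

```text
tcp_pos: [0.6489, -0.2186, 0.0142]
force: [-21.2, 1.6, 14.5]
tcp_pos: [0.6263, -0.22, 0.1267]
force: [-0.4, 0.6, -0.9]
t 14.45 tcp [ 0.6263 -0.22    0.1267] yaw 3.1 w 0.0322 F [-0.4  0.6 -0.9]
(.4377,.2302,.12,2.6) -> x -0.1641 y -0.4597 z 0.0060 rz 0.008
```

```bash

python3 -m jog '[{"x":-0.164,"y":-0.46,"z":0,"rx":0,"ry":0,"rz":0.008,"hand":-0.25},{"x":-0.164,"y":-0.46,"z":0,"rx":0,"ry":0,"rz":0.008,"hand":-0.25},{"x":-0.164,"y":-0.46,"z":0,"rx":0,"ry":0,"rz":0.008,"hand":-0.25},{"x":-0.164,"y":-0.46,"z":0,"rx":0,"ry":0,"rz":0.008,"hand":-0.25},{"x":-0.164,"y":-0.46,"z":0,"rx":0,"ry":0,"rz":0.008,"hand":-0.25}]' | sed -n '2p;4p'
python3 d.py "(.4377,.2302,.12,2.6)"
```

```text
tcp_pos: [0.5044, 0.0703, 0.1246]
force: [1.2, 0.5, -0.7]
t 15.07 tcp [0.5044 0.0703 0.1246] yaw 2.6 w 0.0324 F [ 1.2  0.5 -0.7]
(.4377,.2302,.12,2.6) -> x -0.0593 y -0.1628 z 0.0046 rz 0.000
```

```bash

python3 -m jog '[{"x":-0.059,"y":-0.163,"z":0,"rx":0,"ry":0,"rz":0,"hand":-0.25},{"x":-0.059,"y":-0.163,"z":0,"rx":0,"ry":0,"rz":0,"hand":-0.25},{"x":-0.059,"y":-0.163,"z":0,"rx":0,"ry":0,"rz":0,"hand":-0.25},{"x":-0.059,"y":-0.163,"z":0,"rx":0,"ry":0,"rz":0,"hand":-0.25},{"x":-0.059,"y":-0.163,"z":0,"rx":0,"ry":0,"rz":0,"hand":-0.25}]' | sed -n '2p;4p'
python3 - <<'E'
from bench import eyes
import cv2,numpy as np
from h import *
g=eyes.get_image("top")
for k in blobs(mask(g,"white"),500,2500):
    (cx,cy),wh,an=cv2.minAreaRect(plane(g,k[:,0],.03)[:,:2].astype(np.float32)); print(cx,cy,wh,an)
E
python3 d.py "(.4377,.2302,.013,2.6)"
```

```text
tcp_pos: [0.439, 0.2282, 0.1245]
force: [0.4, -0.8, -0.3]
0.3503705859184265 -0.6955242156982422 (0.047872159630060196, 0.24367080628871918) 83.41532897949219
0.4372979998588562 0.23012080788612366 (0.08189018070697784, 0.08000440150499344) 2.3421311378479004
0.4757334887981415 0.6128196716308594 (0.07721319794654846, 0.09484164416790009) 11.337543487548828
0.6251535415649414 -0.22218085825443268 (0.08228940516710281, 0.08148103952407837) 3.254176616668701
0.6334418058395386 0.016970720142126083 (0.08221879601478577, 0.08099380135536194) 7.018550395965576
0.6728220582008362 0.5611662268638611 (0.1946425884962082, 0.024952908977866173) 68.688720703125
0.8239491581916809 0.5881735682487488 (0.12255258858203888, 0.051478300243616104) 32.47766876220703
1.0166757106781006 0.15120169520378113 (0.18400678038597107, 0.1566891372203827) 85.62476348876953
t 15.75 tcp [0.4392 0.2278 0.1245] yaw 2.6 w 0.0319 F [ 1.  -0.3  0.9]
(.4377,.2302,.013,2.6) -> x -0.0015 y -0.0025 z 0.1115 rz -0.001
```

Tray 2 is home at (0.6252, −0.2222), 3.3°, against bay 2's (0.6252, −0.2199). Third tray now.

```bash

python3 -m jog '[{"x":-0.001,"y":-0.002,"z":0.05,"rx":0,"ry":0,"rz":0,"hand":-0.25},{"x":-0.001,"y":-0.002,"z":0.08,"rx":0,"ry":0,"rz":0,"hand":-0.25},{"x":-0.001,"y":-0.002,"z":0.1,"rx":0,"ry":0,"rz":0,"hand":-0.25},{"x":-0.001,"y":-0.002,"z":0.11,"rx":0,"ry":0,"rz":0,"hand":-0.25},{"x":-0.001,"y":-0.002,"z":0.11,"rx":0,"ry":0,"rz":0,"hand":-0.25}]' | sed -n '2p;4p'
python3 d.py "(.5746,.2329,.014,.65)"
```

```text
tcp_pos: [0.4378, 0.23, 0.0143]
force: [-0.4, 0.1, 0.3]
t 16.38 tcp [0.4378 0.23   0.0143] yaw 2.6 w 0.0317 F [-0.4  0.1  0.3]
(.5746,.2329,.014,.65) -> x 0.1368 y 0.0032 z 0.0002 rz 0.033
```

```bash

python3 -m jog '[{"x":0.006,"y":0,"z":0,"rx":0,"ry":0,"rz":0,"hand":-0.25},{"x":0.012,"y":0,"z":0,"rx":0,"ry":0,"rz":0,"hand":-0.25},{"x":0.018,"y":0,"z":0,"rx":0,"ry":0,"rz":0,"hand":-0.25},{"x":0.024,"y":0,"z":0,"rx":0,"ry":0,"rz":0,"hand":-0.25},{"x":0.032,"y":0,"z":0,"rx":0,"ry":0,"rz":0,"hand":-0.25}]' | sed -n '2p;4p'
python3 -m jog '[{"x":0.009,"y":0,"z":0,"rx":0,"ry":0,"rz":0,"hand":-0.25},{"x":0.018,"y":0,"z":0,"rx":0,"ry":0,"rz":0.005,"hand":-0.25},{"x":0.027,"y":0.001,"z":0,"rx":0,"ry":0,"rz":0.01,"hand":-0.25},{"x":0.036,"y":0.001,"z":0,"rx":0,"ry":0,"rz":0.015,"hand":-0.25},{"x":0.045,"y":0.001,"z":0,"rx":0,"ry":0,"rz":0.02,"hand":-0.25}]' | sed -n '2p;4p'
python3 -m jog '[{"x":0.009,"y":0,"z":0,"rx":0,"ry":0,"rz":0.003,"hand":-0.25},{"x":0.018,"y":0,"z":0,"rx":0,"ry":0,"rz":0.006,"hand":-0.25},{"x":0.027,"y":0.001,"z":0,"rx":0,"ry":0,"rz":0.01,"hand":-0.25},{"x":0.036,"y":0.001,"z":0,"rx":0,"ry":0,"rz":0.013,"hand":-0.25},{"x":0.045,"y":0.001,"z":0,"rx":0,"ry":0,"rz":0.013,"hand":-0.25}]' | sed -n '2p;4p'
python3 d.py "(.5746,.2329,.014,.65)" "(.6396+.025,.2336,.014,.65)"
```

```text
tcp_pos: [0.4697, 0.2321, 0.0144]
force: [-1.8, 0.9, 1.2]
tcp_pos: [0.5151, 0.2331, 0.0143]
force: [-1.0, 0.4, -0.5]
tcp_pos: [0.5601, 0.2333, 0.0143]
force: [-1.0, -0.8, -0.6]
t 18.25 tcp [0.5601 0.2333 0.0143] yaw 0.7 w 0.0322 F [-1.  -0.8 -0.6]
(.5746,.2329,.014,.65) -> x 0.0145 y 0.0006 z 0.0003 rz 0.001
(.6396+.025,.2336,.014,.65) -> x 0.1045 y 0.0010 z 0.0003 rz 0.001
```

```bash

python3 -m jog '[{"x":0.009,"y":0,"z":0,"rx":0,"ry":0,"rz":0,"hand":-0.25},{"x":0.018,"y":0,"z":0,"rx":0,"ry":0,"rz":0,"hand":-0.25},{"x":0.027,"y":0,"z":0,"rx":0,"ry":0,"rz":0,"hand":-0.25},{"x":0.036,"y":0,"z":0,"rx":0,"ry":0,"rz":0,"hand":-0.25},{"x":0.045,"y":0.001,"z":0,"rx":0,"ry":0,"rz":0,"hand":-0.25}]' | sed -n '2p;4p'
python3 -m jog '[{"x":0.009,"y":0,"z":0,"rx":0,"ry":0,"rz":0,"hand":-0.25},{"x":0.018,"y":0,"z":0,"rx":0,"ry":0,"rz":0,"hand":-0.25},{"x":0.027,"y":0,"z":0,"rx":0,"ry":0,"rz":0,"hand":-0.25},{"x":0.036,"y":0,"z":0,"rx":0,"ry":0,"rz":0,"hand":-0.25},{"x":0.044,"y":0,"z":0,"rx":0,"ry":0,"rz":0,"hand":-0.25}]'| sed -n '2p;4p'
python3 -m jog '[{"x":0.004,"y":0,"z":0,"rx":0,"ry":0,"rz":0,"hand":-0.25},{"x":0.007,"y":0,"z":0,"rx":0,"ry":0,"rz":0,"hand":-0.25},{"x":0.009,"y":0,"z":0,"rx":0,"ry":0,"rz":0,"hand":-0.25},{"x":0.011,"y":0,"z":0,"rx":0,"ry":0,"rz":0,"hand":-0.25},{"x":0.012,"y":0,"z":0,"rx":0,"ry":0,"rz":0,"hand":-0.25}]' | sed -n '2p;4p'
python3 -m jog '[{"x":0.001,"y":0,"z":0,"rx":0,"ry":0,"rz":0,"hand":-0.25},{"x":0.002,"y":0,"z":0,"rx":0,"ry":0,"rz":0,"hand":-0.25}]' | sed -n '2p;4p'
```

```text
tcp_pos: [0.6051, 0.2329, 0.0143]
force: [-0.2, 0.2, 0.0]
tcp_pos: [0.649, 0.2334, 0.0143]
force: [-1.7, 0.0, 0.9]
tcp_pos: [0.6606, 0.2336, 0.0143]
force: [-0.6, -0.4, -0.6]
tcp_pos: [0.6625, 0.2336, 0.0144]
force: [-0.5, 0.5, -0.1]
```

```bash

python3 -m jog '[{"x":0.001,"y":0,"z":0,"rx":0,"ry":0,"rz":0,"hand":-0.25},{"x":0.001,"y":0,"z":0,"rx":0,"ry":0,"rz":0,"hand":-0.25}]' | sed -n '2p;4p'
python3 -m jog '[{"x":0.001,"y":0,"z":0,"rx":0,"ry":0,"rz":0,"hand":-0.25},{"x":0.001,"y":0,"z":0,"rx":0,"ry":0,"rz":0,"hand":-0.25}]' | sed -n '2p;4p'
python3 -m jog '[{"x":0.001,"y":0,"z":0,"rx":0,"ry":0,"rz":0,"hand":-0.25},{"x":0.001,"y":0,"z":0,"rx":0,"ry":0,"rz":0,"hand":-0.25}]' | sed -n '2p;4p'
```

```text
tcp_pos: [0.6629, 0.2336, 0.0143]
force: [-5.4, -1.5, 3.3]
tcp_pos: [0.663, 0.2336, 0.0142]
force: [-12.7, -0.8, 7.3]
tcp_pos: [0.6631, 0.2337, 0.0142]
force: [-21.0, -3.2, 13.6]
```

Home. Back off, lift, move clear and check.

```bash

python3 -m jog '[{"x":-0.014,"y":0,"z":0,"rx":0,"ry":0,"rz":0,"hand":-0.25},{"x":-0.027,"y":0,"z":0,"rx":0,"ry":0,"rz":0,"hand":-0.25},{"x":-0.027,"y":0,"z":-0.03,"rx":0,"ry":0,"rz":0,"hand":-0.25},{"x":-0.027,"y":0,"z":-0.08,"rx":0,"ry":0,"rz":0,"hand":-0.25},{"x":-0.027,"y":0,"z":-0.14,"rx":0,"ry":0,"rz":0,"hand":-0.25}]' | sed -n '2p;4p'
python3 -m jog '[{"x":-0.06,"y":0,"z":0,"rx":0,"ry":0,"rz":0,"hand":-0.25},{"x":-0.12,"y":0,"z":0,"rx":0,"ry":0,"rz":0,"hand":-0.25},{"x":-0.17,"y":0,"z":0,"rx":0,"ry":0,"rz":0,"hand":-0.25},{"x":-0.2,"y":0,"z":0,"rx":0,"ry":0,"rz":0,"hand":-0.25},{"x":-0.2,"y":0,"z":0,"rx":0,"ry":0,"rz":0,"hand":-0.25}]' | sed -n '1,2p;4p'
python3 - <<'E'
from bench import eyes
import cv2,numpy as np
from h import *
g=eyes.get_image("top")
cv2.imwrite("pics/end.png",g["image"][...,::-1])
for k in blobs(mask(g,"white"),500,2500):
    (cx,cy),wh,an=cv2.minAreaRect(plane(g,k[:,0],.03)[:,:2].astype(np.float32))
    if .58<cx<.66 and abs(cy)<.3:print(cx,cy,wh,an)
E
```

```text
tcp_pos: [0.6382, 0.2331, 0.1555]
force: [-0.2, 1.1, 0.8]
time: 22.38
tcp_pos: [0.4373, 0.2312, 0.1549]
force: [0.4, -0.8, 0.1]
0.6240631341934204 -0.22073480486869812 (0.08430225402116776, 0.08449225127696991) 3.254176616668701
0.6334418058395386 0.016970720142126083 (0.08221879601478577, 0.08099380135536194) 7.018550395965576
0.639144778251648 0.2336800992488861 (0.08158410340547562, 0.08039183169603348) 1.964302897453308
```

View pics/end.png

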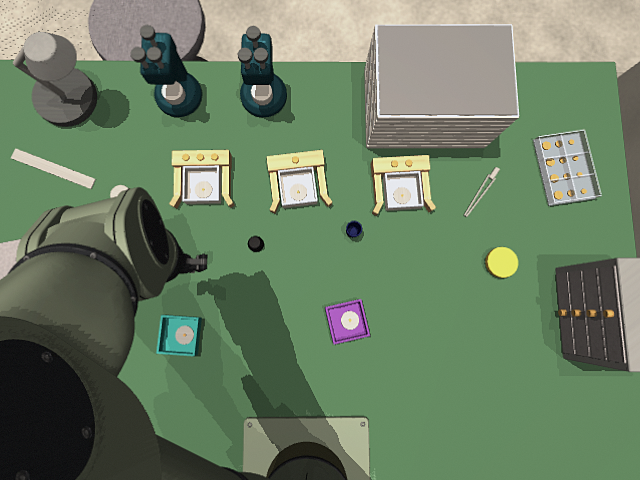

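The three trays sit against their backs (px 203,187; 298,187; 404,188). The loupe, cup, holder and tweezers are where they were, and so are the purple and turquoise look-alikes. Handing in.

```bash
python3 -c "
from bench import workorder
print(workorder.hand_in())"
```

```text
the job is handed in; nothing more can be done
None
```

All three trays are fully home, pushed in the order bay 1, bay 2, bay 3, and the job was handed in at about 22 s; no verdict came back, and in the last picture the arm hid the screwdriver and most of the jar, so I couldn't confirm those two stayed put.

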